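# Test and reset the conveyor stop button

## Robot

A 6-joint arm with a two-finger parallel gripper is mounted at the origin on the work surface. World frame = base frame: x ahead of the robot, y to its left, z up, the work surface at z = 0. Lengths are in m, angles in rad, forces in N, time in s.
With the tool pointing down it reaches from about 0.375 to 0.975 m from the base axis. Payload 3.8 kg.
Tool frame: the origin (TCP) lies at the very end of the fingers, on their centre line; the grasp point (between the pads) lies 19 mm behind it; y points along the fingers, z is the direction in which the jaws open and shut, and the axes are right-handed (so a half turn about y gives the same grasp; the last joint's range is limited). The gripper opens to 85 mm and grips with 20 to 120 N. Pads are 22 mm wide; open, the fingers measure 114 mm over their backs; the gripper's body (76 mm by 85 mm) begins 54 mm behind the grasp point. The pads swing forward as they close: fully open they stand 13 mm farther back than shut.
Start: joints at [1.121, 0.264, 1.604, -0, 1.274, -0.037], TCP at [0.271, 0.618, 0.231] pointing down, gripper open.
Joint ranges: [-2.63, 2.63], [-0.94, 2.18], [0.31, 2.57], [-1.31, 4.45], [0, 2.66], [-2.55, 2.55]. Speed limits (rad/s): [2.57, 2.57, 3.14, 3.14, 3.14, 3.14].

## Interface

Orientations are given as a unit quaternion [x, y, z, w].
In Python, from plant import r gives the robot as it stands.
- The arm moves only by the tool play_rows, never from a script. Its argument "rows" is a list of rows, each a list of 3 entries, a list of its own where there are three numbers: the opening, from 0 (shut) to 1 (fully open), then the shift along the tool's x, y, z in m, then the turn, a rotation vector about the tool's x, y, z in rad. In form: [[claw, [dx, dy, dz], [wx, wy, wz]], ...]. A call has 1 to 20 rows; each row shifts and turns the commanded pose from where the row before left it, along the tool's axes as they then stand; what a row does not reach is not made up. A row lasts 1/12 s, in which the tool goes at most 41.7 mm and 7.16 degrees, less where a joint would pass 70% of its speed; a pose out of reach is approached as far as the arm can. A call with a gripper value outside its range is refused whole. The fingers move at their own pace and stop on an object; "newtons" is the grip in N (left out, the last holds). Time passes only in rows, so rows that do not move let the fingers close. It gives the time, the measured TCP pose, the force and the opening at its end, in the units of the state.
- r.state(): the state, without advancing time (a new reading comes with each control period).
- r.camera(name): name is "side" or "top" or "wrist"; returns a dict with "pixels" (420x560x3 uint8, red, green, blue), "range_z" (420x560 float32, m along the optical axis (not along the pixel's ray), 0 where there is no reading), "K" (3x3 intrinsics, pixels), "dist" ([k1, k2, p1, p2, k3] as OpenCV has them; the pictures are not rectified), "rvec" (rotation vector, rad) and "tvec" (3), from world to camera coordinates, as OpenCV has them; the wrist camera has in their place "T_tool_cam" (4x4, takes a point from camera to tool coordinates, whose origin is the TCP and whose axes are the tool frame's). Camera axes: x right, y down, z forward; pixel columns grow to the right and rows downward; lengths in m; the calibration is good to about 2 mm. A picture is of the moment at which its call begins: read the wrist's pose just before it.
- r.sign_off(): hands the job in, once; it reports no verdict.
The state is a dict: "clock": time; "joint_pos": joint angles; "dq": joint speeds; "joint_efforts": joint torques, N m; "eef_pos": TCP position; "orientation": TCP orientation; "wrist_force": force on the tool from outside, world axes, zero at the start; "wrist_torque": the same for the moment, N m; "grip_width": opening from 0.0 (shut) to 1.0 (fully open).
Only numpy, scipy, OpenCV 4.12 (cv2) and the standard library are available. Lean on these libraries where they do the work, as an engineer would, in place of code of your own. Each camera call takes 0.05 s, during which the arm holds its last target.

## Task

Test the packing conveyor's emergency stop: push the red mushroom button on the yellow box all the way in and let go so that it stays latched down, then push its raised bar round clockwise (the way the arrows show) until the latch lets go and the button springs back up. Then press the green start button fully in and let it come out again. Lift nothing, and leave the loose fittings, wrench and carton on the bench where they lie.

Things in the scene. Friction and masses are not known exactly. Their poses are not given: they have to be found in the camera images.
- stop_station: yellow box 100 x 100 x 70 mm (z is up), fixed to the bench, that carries the red mushroom stop button; origin at the centre of its underside. The button's axis is vertical through this origin. Black curved arrows on the box's top show clockwise.
- stop_top (a point): centre of the top of the raised bar on the red mushroom button, on the button's vertical axis, 125 mm above the bench when the button is up. The point moves down and turns with the button: its x axis runs along the bar. The bar is 60 mm long (30 mm either side of the axis), 10 mm thick and stands 21 mm above the dome at the axis and about 24 mm above it 23 mm out along the bar. The dome is 66 mm across, rim 21 mm above the box's top when up.
- stop_press (a joint): how far the red button is pressed in, m: 0 up, 0.0135 hard against its stop. It latches once pushed past about 0.0115, so push it against its stop (about 9 N reaches the stop; 10 to 18 N is fine), and it then stays at 0.0105 to 0.0115 when let go, held by a latch against a return spring of about 8 N. Press near the centre of the bar's top. Pulling does not release it.
- stop_twist (a joint): turn of the red button about its vertical axis, rad: 0 at rest, growing clockwise seen from above, end stop at 0.9. A light spring turns it back (0.025 Nm at 0, 0.07 Nm at 0.9). When latched, turning it past 0.5 to 0.6 frees the latch and the button springs up 11 mm; once let go it turns back to 0. Pushing on the side of the bar near one end takes about 3 to 5 N.
- start_top (a point): centre of the top face of the green start button, 32 mm across, 78 mm above the bench when up; it stands on a grey box 80 x 80 x 60 mm fixed to the bench, with a black collar 12 mm high round it. It is pressed straight down.
- start (a joint): how far the green button is pressed in, m: 0 out, 0.006 fully in (takes 5 N); it springs back when let go.
- elbow: bystander, not to be disturbed: brass pipe elbow, 34 mm wide, 41 mm tall; origin on its underside
- tape_roll: bystander, not to be disturbed: white tape roll lying flat, 54 mm across, 19 mm tall; origin on its underside
- nipple: bystander, not to be disturbed: steel hex nipple standing on end, 34 mm wide, 46 mm tall; origin on its underside
- wrench: bystander, not to be disturbed: steel wrench lying flat, 170 mm long; origin on its underside
- carton: bystander, not to be disturbed: cardboard carton 110 x 80 x 70 mm; origin on its underside
- cap_a: bystander, not to be disturbed: yellow plastic pipe cap, 40 mm wide, 40 mm tall; origin on its underside
- cap_b: bystander, not to be disturbed: second yellow plastic pipe cap, 40 mm wide, 40 mm tall; origin on its underside

How it is judged:
By the outcome, as a careful person would: the job done as asked, in the order asked, and still so for the second after the job is handed in, with the robot touching nothing.
It also fails if it takes over 56 s, if anything falls off the work surface, if the arm or the gripper's body presses on something with over 40 N, if the wrist force passes 120 N, or if a joint passes its speed limit or range.

## Working session

There is one attempt and no reset: what is moved stays moved. The work goes in short steps, Python scripts to look and compute and a tool call to move; the robot and the scene stay as the last step left them, time stands still between calls to the robot, and variables do not carry over. Pictures are saved under pics/ and viewed, and the job is handed in when it is done.

Besides the shell and the picture viewer there is one more tool, called after "Emit:" as name(argument=value, ...) on one line, values as JSON. play_rows: Moves the arm, as the interface text tells. Its arguments: {"type":"object","properties":{"rows":{"type":"array"},"newtons":{"type":"number"}},"required":["rows"]}

```bash
ls; mkdir -p pics; cat > h.py <<'E'
import numpy as np, cv2
from scipy.spatial.transform import Rotation as R
from plant import r
def save(c,n): cv2.imwrite('pics/'+n,c['pixels'][:,:,::-1])
def pose(c,st=None):
    if 'rvec' in c:
        Rm=cv2.Rodrigues(np.array(c['rvec'],float))[0]; t=np.array(c['tvec'],float).ravel()
        return Rm.T, -Rm.T@t
    T=np.eye(4);T[:3,:3]=R.from_quat(st['orientation']).as_matrix();T[:3,3]=st['eef_pos']
    M=T@np.array(c['T_tool_cam']); return M[:3,:3],M[:3,3]
def ray(c,uv,st=None):
    A,o=pose(c,st)
    p=cv2.undistortPoints(np.array(uv,float).reshape(-1,1,2),np.array(c['K'],float),np.array(c['dist'],float)).reshape(-1,2)
    d=np.c_[p,np.ones(len(p))]@A.T
    return o,d
def plane(c,uv,z,st=None):
    o,d=ray(c,uv,st); return o+d*((z-o[2])/d[:,2])[:,None]
def cloud(c,uv,st=None):
    o,d=ray(c,uv,st); uv=np.array(uv).astype(int).reshape(-1,2)
    return o+d*c['range_z'][uv[:,1],uv[:,0]][:,None]
E
python3 - <<'E'
from h import *
s=r.state();print(s)
for n in('side','top','wrist'):
    c=r.camera(n);save(c,n+'0.png'); print(n,pose(c,s)[1],pose(c,s)[0][:,2])
E
```

```text
pics
{'clock': 0.0, 'joint_pos': array([ 1.12112306e+00,  2.64777642e-01,  1.60540526e+00,  1.97626467e-05,
        1.27369412e+00, -3.68582593e-02]), 'dq': array([-1.53997784e-03, -1.35595363e-03, -5.33485031e-04,  5.41020891e-05,
       -9.81048996e-04, -4.80109975e-05]), 'joint_efforts': array([ 2.54777960e-04, -5.15081334e+01, -3.67322373e+01,  1.31628229e-05,
        1.26481365e-02, -2.38415964e-06]), 'eef_pos': array([0.27044857, 0.61763824, 0.22992865]), 'orientation': array([ 0.69287876, -0.14512093,  0.14471888, -0.69131425]), 'wrist_force': array([-0.93170426,  0.22723438,  0.11310027]), 'wrist_torque': array([ 0.02632876, -0.04324644,  0.02865514]), 'grip_width': 1.0014806847350652}
side [ 0.20074229 -0.95971317  0.76463373] [ 0.2655787   0.78796331 -0.55550138]
top [0.37874023 0.01383953 1.40202413] [ 0.10681198 -0.02095506 -0.99405839]
wrist [0.19590082 0.65123038 0.37194168] [ 0.29056932 -0.12946774 -0.94805463]
```

View pics/side0.png

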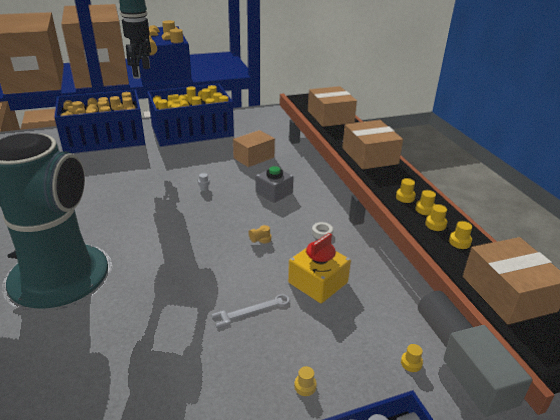

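View pics/top0.png

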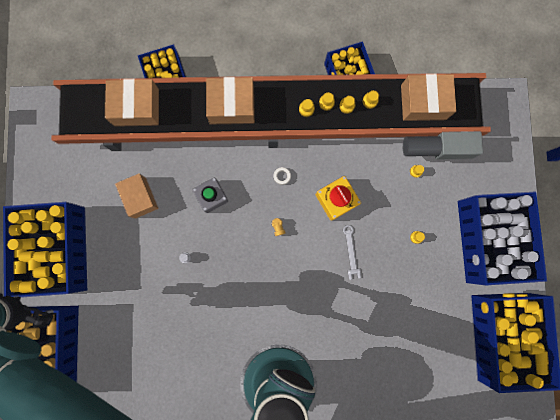

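View pics/wrist0.png

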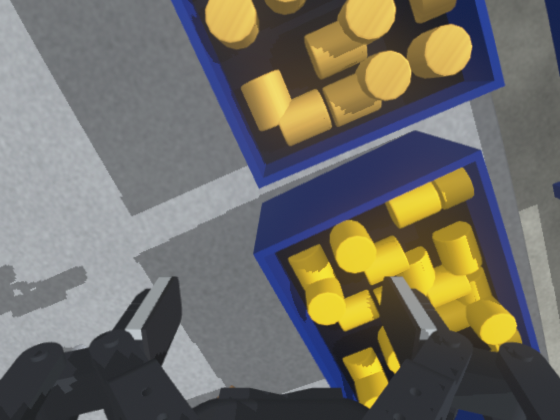

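The side picture has the stop station near (320,260) and the start box near (275,180). In the top picture they are at (340,197) and (209,193). The bystanders are nearby, and the wrist camera sees only bins. Next I'll measure both buttons.

```bash
python3 - <<'E'
from h import *
cs={n:r.camera(n) for n in('side','top')}
C={}
for n,c in cs.items():
    hsv=cv2.cvtColor(c['pixels'],cv2.COLOR_RGB2HSV);h,s,v=cv2.split(hsv)
    for nm,m in (('red',((h<5)|(h>174))&(s>170)&(v>60)),('green',(h>45)&(h<80)&(s>120)&(v>60)),('yel',(h>20)&(h<32)&(s>150)&(v>100))):
        m=m.astype(np.uint8)
        k,l,st,ce=cv2.connectedComponentsWithStats(m)
        for i in range(1,k):
            if st[i,4]>40:
                uv=ce[i]
                ys,xs=np.where(l==i); P=cloud(cs[n],np.c_[xs,ys]); P=P[np.isfinite(P).all(1)]
                if 0.2<np.median(P[:,0])<0.8 and abs(np.median(P[:,1]))<.5: print(n,nm,uv.round(1),st[i],'cloud med',np.median(P,0).round(3),'z98',np.percentile(P[:,2],[2,98]).round(3)); C[n,nm]=uv if nm!='yel' else C.get((n,nm),uv)
c=cs['top']
for nm,z in(('red',.115),('green',.078)):
  for n in cs: print(n,nm,plane(cs[n],C[n,nm],z).round(4))
crop=c['pixels'][130:290,170:440];cv2.imwrite('pics/topc.png',cv2.resize(crop,None,fx=2.9,fy=2.9,interpolation=cv2.INTER_CUBIC)[:,:,::-1])
crop=cs['side']['pixels'][120:320,200:380];cv2.imwrite('pics/sidec.png',cv2.resize(crop,None,fx=3,fy=3,interpolation=cv2.INTER_CUBIC)[:,:,::-1])
E
```

```text
side red [318.8 251.9] [307 238  28  24 336] cloud med [ 0.547 -0.211  0.101] z98 [0.092 0.125]
side green [274.1 170. ] [269 167  11   7  68] cloud med [0.575 0.191 0.081] z98 [0.074 0.085]
side yel [317.9 275.3] [ 289  249   61   54 2009] cloud med [ 0.535 -0.225  0.057] z98 [0.008 0.073]
side yel [412.1 358.2] [401 344  21  28 451] cloud med [ 0.638 -0.463  0.023] z98 [0.002 0.043]
side yel [303.7 380.4] [295 367  19  29 300] cloud med [ 0.428 -0.45   0.034] z98 [0.003 0.043]
top red [339.8 196.1] [330 186  21  21 298] cloud med [ 0.554 -0.192  0.101] z98 [0.093 0.127]
top green [208. 193.] [203 188  11  11  98] cloud med [0.576 0.196 0.081] z98 [0.073 0.087]
top yel [416.7 170.5] [410 165  14  12 132] cloud med [ 0.64  -0.452  0.031] z98 [0.002 0.044]
top yel [336.1 199.4] [316 177  45  43 665] cloud med [ 0.545 -0.183  0.069] z98 [0.021 0.076]
top yel [417.1 236.7] [410 231  15  12 135] cloud med [ 0.431 -0.44   0.035] z98 [0.008 0.045]
side red [[ 0.5421 -0.2225  0.115 ]]
top red [[ 0.5526 -0.1922  0.115 ]]
side green [[0.5767 0.1974 0.078 ]]
top green [[0.5764 0.1963 0.078 ]]
```

View pics/topc.png

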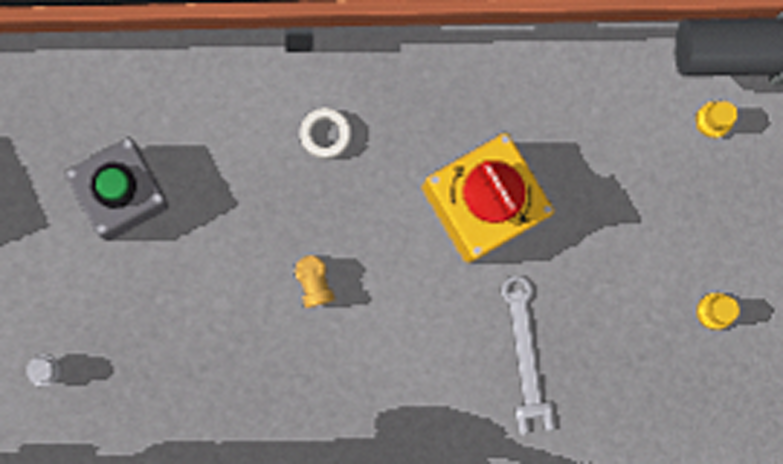

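View pics/sidec.png

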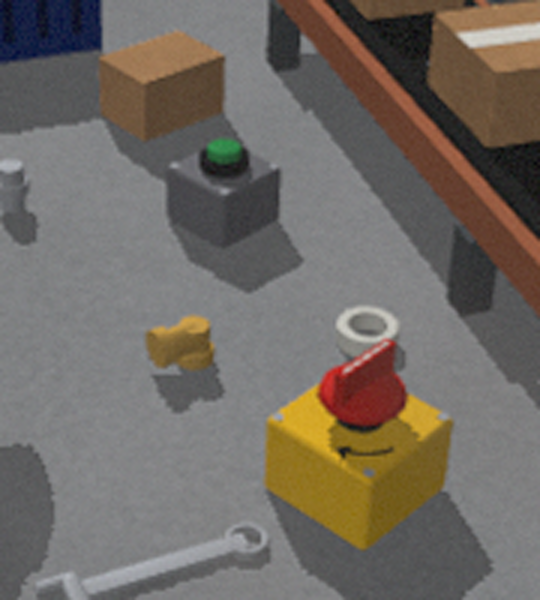

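```bash
python3 - <<'E'
from h import *
s=r.state();c=r.camera('wrist')
print(R.from_quat(s['orientation']).as_matrix().round(3));print(np.array(c['T_tool_cam']).round(3));print(c['K'])
c=r.camera('top')
# bar: pinkish/bright red top
uv=np.array([(485,168),(512,213)])/2.9+[170,130]
print(plane(c,uv,.125))
c=r.camera('side')
uv=np.array([(338,382),(391,343)])/3+[200,120]
print(plane(c,uv,.125))
E
```

```text
[[ 0.916 -0.     0.401]
 [-0.401 -0.001  0.916]
 [-0.    -1.    -0.001]]
[[-0.     0.948  0.318 -0.082]
 [-0.    -0.318  0.948 -0.142]
 [ 1.     0.     0.     0.001]
 [ 0.     0.     0.     1.   ]]
[[352.09696311   0.         280.43991856]
 [  0.         352.09696311 208.92615358]
 [  0.           0.           1.        ]]
[[ 0.57544689 -0.18421983  0.125     ]
 [ 0.52947032 -0.20941152  0.125     ]]
[[ 0.53015101 -0.21605258  0.125     ]
 [ 0.58334063 -0.18462877  0.125     ]]
```

Emit:
play_rows(rows=[[0, [0.028, 0, -0.0305], [0, 0, 0]], [0, [0.028, 0, -0.0305], [0, 0, 0]], [0, [0.028, 0, -0.0305], [0, 0, 0]], [0, [0.028, 0, -0.0305], [0, 0, 0]], [0, [0.028, 0, -0.0305], [0, 0, 0]], [0, [0.028, 0, -0.0305], [0, 0, 0]], [0, [0.028, 0, -0.0305], [0, 0, 0]], [0, [0.028, 0, -0.0305], [0, 0, 0]], [0, [0.028, 0, -0.0305], [0, 0, 0]], [0, [0.028, 0, -0.0305], [0, 0, 0]], [0, [0.028, 0, -0.0305], [0, 0, 0]], [0, [0.028, 0, -0.0305], [0, 0, 0]], [0, [0.028, 0, -0.0305], [0, 0, 0]], [0, [0.028, 0, -0.0305], [0, 0, 0]], [0, [0.028, 0, -0.0305], [0, 0, 0]], [0, [0.028, 0, -0.0305], [0, 0, 0]], [0, [0.028, 0, -0.0305], [0, 0, 0]], [0, [0.028, 0, -0.0305], [0, 0, 0]], [0, [0.028, 0, -0.0305], [0, 0, 0]], [0, [0.028, 0, -0.0305], [0, 0, 0]]])

```text
clock: 2.07
eef_pos: [0.5393, -0.1673, 0.2316]
orientation: [-0.692, 0.145, -0.145, 0.692]
wrist_force: [1.5, -0.2, -0.5]
grip_width: 0.001
```

Emit:
play_rows(rows=[[0, [0.027, 0, -0.024], [0, 0, 0]], [0, [0, 0, 0], [0, 0.105, 0]], [0, [0, 0, 0], [0, 0.105, 0]], [0, [0, 0, 0], [0, 0.105, 0]], [0, [0, 0, 0], [0, 0.105, 0]], [0, [0, 0, 0], [0, 0.105, 0]], [0, [0, 0, 0], [0, 0.105, 0]], [0, [0, 0, 0], [0, 0, 0]], [0, [0, 0, 0], [0, 0, 0]]])

```text
clock: 2.82
eef_pos: [0.5541, -0.198, 0.2314]
orientation: [-0.614, 0.351, -0.351, 0.614]
wrist_force: [1.1, -1.2, -0.3]
grip_width: 0.002
```

```bash
python3 - <<'E'
from h import *
s=r.state();c=r.camera('wrist');save(c,'w1.png')
print(s['clock'],s['eef_pos'],s['joint_pos'],s['wrist_force'],s['grip_width']);print(R.from_quat(s['orientation']).as_matrix().round(3))
E
```

```text
2.8167 [ 0.55413561 -0.19795271  0.23135283] [-3.85421287e-01  1.01241665e-01  1.79456605e+00 -1.18115344e-05
  1.24565101e+00 -9.16278646e-01] [ 1.09027411 -1.20413372 -0.25733034] 0.002223308657179976
[[ 0.506  0.     0.862]
 [-0.862 -0.     0.506]
 [ 0.    -1.     0.   ]]
```

View pics/w1.png

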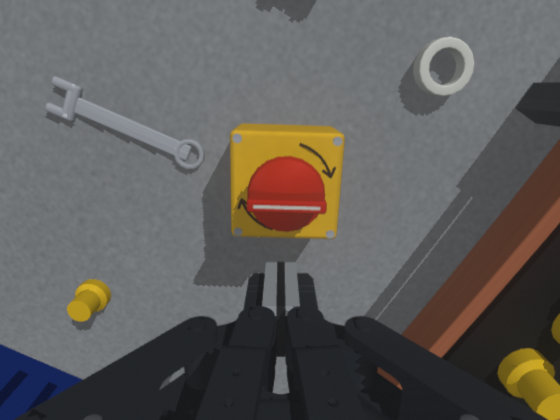

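The bar's bright top edge runs from (251,208) to (322,209), nearly parallel to image x, which is tool z. The dome centre is near (286,193), and the arrows show clockwise.

```bash
cat > bar.py <<'E'
from h import *
import sys
s=r.state();c=r.camera('wrist')
hsv=cv2.cvtColor(c['pixels'],cv2.COLOR_RGB2HSV).astype(int);h,S,v=hsv[...,0],hsv[...,1],hsv[...,2]
red=((h<6)|(h>173))&(S>80)&(v>60)
ys,xs=np.where(red);P=cloud(c,np.c_[xs,ys],s)
zt=np.percentile(P[:,2],99); print('n',len(P),'z99',zt.round(4))
z=float(sys.argv[1])
lab=red
m=P[:,2]>zt-0.004
print('cloud top: ',P[m].mean(0).round(4), m.sum())
# bright strip near the red
p=c['pixels'].astype(int)
m=(p[...,0]>190)&(p[...,1]>110)&(abs(p[...,1]-p[...,2])<40)
x0,x1,y0,y1=xs.min(),xs.max(),ys.min(),ys.max()
mm=np.zeros_like(m);mm[y0:y1,x0:x1]=m[y0:y1,x0:x1]
rect=cv2.minAreaRect(np.argwhere(mm)[:,::-1].astype(np.float32));print('strip',rect,mm.sum())
b=cv2.boxPoints(rect);print('corners',plane(c,b,z,s).round(4).tolist());ctr=plane(c,[rect[0]],z,s)[0]
W=plane(c,np.argwhere(mm)[:,::-1],z,s)[:,:2];
q=W-W.mean(0);u=np.linalg.svd(q,full_matrices=False)[2][0];u*=np.sign(u[0]);t=q@u
print('ctr',ctr.round(4),'mean',W.mean(0).round(4),'ang',np.degrees(np.arctan2(u[1],u[0])).round(2),'len',np.ptp(t).round(4))
Rt=R.from_quat(s['orientation']).as_matrix()
print('in tool:',(Rt.T@(ctr-s['eef_pos'])).round(4),'tool z ang',np.degrees(np.arctan2(Rt[1,2],Rt[0,2])).round(2))
print('redbox',x0,x1,y0,y1, s['eef_pos'].round(4))
E
python3 bar.py 0.125
python3 - <<'E'
from h import *
s=r.state();c=r.camera('wrist')
# box top corners by hand (approx) at z=.07 and dome circle centre
print(plane(c,[(237,138),(338,140),(331,234),(238,232)],.07,s).round(4),plane(c,[(237,138),(338,140),(331,234),(238,232)],.07,s).mean(0))
cr=c['pixels'][115:250,210:360];cv2.imwrite('pics/w1c.png',cv2.resize(cr,None,fx=4,fy=4,interpolation=cv2.INTER_CUBIC)[:,:,::-1])
E
```

```text
n 4241 z99 0.1256
cloud top:  [ 0.5563 -0.1927  0.1306] 784
strip ((0.0, 0.0), (0.0, 0.0), 0.0) 0
corners [[0.3256, -0.1675, 0.125], [0.3256, -0.1675, 0.125], [0.3256, -0.1675, 0.125], [0.3256, -0.1675, 0.125]]
[[ 0.5003 -0.1783  0.07  ]
 [ 0.5756 -0.1361  0.07  ]
 [ 0.6177 -0.2121  0.07  ]
 [ 0.542  -0.2541  0.07  ]] [ 0.55888586 -0.19516469  0.07      ]Traceback (most recent call last):
  File "bar.py", line 19, in <module>
    W=plane(c,np.argwhere(mm)[:,::-1],z,s)[:,:2];
      ~~~~~^^^^^^^^^^^^^^^^^^^^^^^^^^^^^^^
  File "h.py", line 17, in plane
    o,d=ray(c,uv,st); return o+d*((z-o[2])/d[:,2])[:,None]
        ~~~^^^^^^^^^
  File "h.py", line 13, in ray
    p=cv2.undistortPoints(np.array(uv,float).reshape(-1,1,2),np.array(c['K'],float),np.array(c['dist'],float)).reshape(-1,2)
      ~~~~~~~~~~~~~~~~~~~^^^^^^^^^^^^^^^^^^^^^^^^^^^^^^^^^^^^^^^^^^^^^^^^^^^^^^^^^^^^^^^^^^^^^^^^^^^^^^^^^^^^^
cv2.error: OpenCV(4.12.0) /io/opencv/modules/calib3d/src/undistort.dispatch.cpp:347: error: (-215:Assertion failed) CV_IS_MAT(_src) && CV_IS_MAT(_dst) && (_src->rows == 1 || _src->cols == 1) && (_dst->rows == 1 || _dst->cols == 1) && _src->cols + _src->rows - 1 == _dst->rows + _dst->cols - 1 && (CV_MAT_TYPE(_src->type) == CV_32FC2 || CV_MAT_TYPE(_src->type) == CV_64FC2) && (CV_MAT_TYPE(_dst->type) == CV_32FC2 || CV_MAT_TYPE(_dst->type) == CV_64FC2) in function 'cvUndistortPointsInternal'
```

View pics/w1c.png

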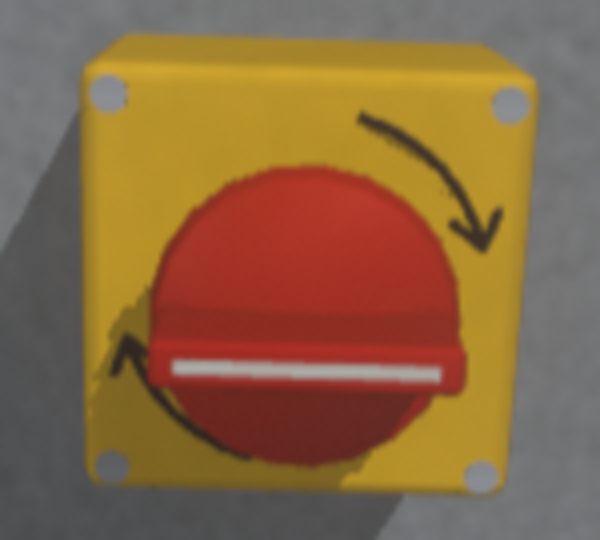

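```bash
python3 - <<'E'
from h import *
s=r.state();c=r.camera('wrist')
Rt=R.from_quat(s['orientation']).as_matrix()
o=np.array([210,115])
sc=plane(c,np.array([(110,93),(510,104),(481,477),(112,466)])/4+o,.07,s); print('screw ctr',sc.mean(0).round(4),np.linalg.norm(sc-np.roll(sc,1,0),axis=1).round(4))
b=plane(c,np.array([(172,367),(442,375),(150,366),(465,369)])/4+o,.125,s); print(b.round(4),(b[0]+b[1])/2)
d=b[1]-b[0];print('ang',np.degrees(np.arctan2(d[1],d[0])),np.linalg.norm(d), 'ends',np.linalg.norm(b[3]-b[2]))
uv=(np.array([(172,367),(442,375),(307,371)])/4+o).round();print(cloud(c,uv,s).round(4))
for p in(sc.mean(0),(b[0]+b[1])/2): print((Rt.T@(p-s['eef_pos'])).round(4))
# triangulate strip centre: wrist ray vs top ray
t=r.camera('top');uvt=np.array([(498.5,190.5)])/2.9+[170,130]
o1,d1=ray(c,[(np.array((307,371))/4+o)],s);o2,d2=ray(t,uvt);A=np.c_[d1[0],-d2[0]];k=np.linalg.lstsq(A,o2-o1,rcond=None)[0];print('tri',o1+k[0]*d1[0],o2+k[1]*d2[0])
E
```

```text
screw ctr [ 0.5589 -0.1954  0.07  ] [0.0858 0.0855 0.0863 0.0859]
[[ 0.5368 -0.2075  0.125 ]
 [ 0.5809 -0.1835  0.125 ]
 [ 0.5332 -0.2094  0.125 ]
 [ 0.584  -0.1803  0.125 ]] [ 0.55885387 -0.1955075   0.125     ]
ang 28.57777430525585 0.050222362309291634 ends 0.05852097597894959
[[ 0.5369 -0.2076  0.1252]
 [ 0.581  -0.1841  0.1238]
 [ 0.5594 -0.196   0.1235]]
[0.0002 0.1613 0.0053]
[0.0003 0.1063 0.0052]
tri [ 0.5569089  -0.19264567  0.1354008 ] [ 0.55105683 -0.19518196  0.13502332]
```

Screw pattern, white strip, range data and bar length all agree: axis (0.5589, -0.1955), top 0.125, bar at about 29°. The top-camera triangulation is coarse, about 6 mm off in x and 10 mm off in height. I'll descend to just above the bar.

Emit:
play_rows(rows=[[0, [0, 0.025, 0.005], [0, 0.02, 0]], [0, [0, 0.03, 0], [0, 0, 0]], [0, [0, 0.03, 0], [0, 0, 0]], [0, [0, 0.015, 0], [0, 0, 0]], [0, [0, 0, 0], [0, 0, 0]], [0, [0, 0, 0], [0, 0, 0]], [0, [0, 0, 0], [0, 0, 0]]])

```text
clock: 3.65
eef_pos: [0.5595, -0.1958, 0.1327]
orientation: [-0.61, 0.357, -0.359, 0.61]
wrist_force: [0.4, 0.9, 0.5]
grip_width: 0.002
```

Emit:
play_rows(rows=[[0, [0, 0.004, 0], [0, 0, 0]], [0, [0, 0.004, 0], [0, 0, 0]], [0, [0, 0.003, 0], [0, 0, 0]], [0, [0, 0, 0], [0, 0, 0]], [0, [0, 0, 0], [0, 0, 0]], [0, [0, 0, 0], [0, 0, 0]]])

```text
clock: 4.15
eef_pos: [0.5597, -0.1959, 0.1215]
orientation: [-0.609, 0.357, -0.359, 0.61]
wrist_force: [2.1, -0.3, 4.2]
grip_width: -0.001
```

Emit:
play_rows(rows=[[0, [0, 0.004, 0], [0, 0, 0]], [0, [0, 0.004, 0], [0, 0, 0]], [0, [0, 0.003, 0], [0, 0, 0]], [0, [0, 0, 0], [0, 0, 0]], [0, [0, 0, 0], [0, 0, 0]]])

```text
clock: 4.57
eef_pos: [0.56, -0.196, 0.1115]
orientation: [-0.609, 0.357, -0.36, 0.61]
wrist_force: [0.6, 0.3, 9.7]
grip_width: 0.001
```

Emit:
play_rows(rows=[[0, [0, 0.001, 0], [0, 0, 0]], [0, [0, 0, 0], [0, 0, 0]], [0, [0, 0, 0], [0, 0, 0]], [0, [0, 0, 0], [0, 0, 0]]])

```text
clock: 4.9
eef_pos: [0.5602, -0.1961, 0.1114]
orientation: [-0.609, 0.357, -0.36, 0.61]
wrist_force: [-1.1, 0.1, 13.7]
grip_width: -0.005
```

It is against the stop, with 13.7 N and no further travel. I'll lift and check the latch.

Emit:
play_rows(rows=[[0, [0, -0.01, 0], [0, 0, 0]], [0, [0, -0.03, 0], [0, 0, 0]], [0, [0, -0.03, 0], [0, 0, 0]], [0, [0, -0.03, 0], [0, 0, 0]], [0, [0, 0, 0], [0, 0, 0]], [0, [0, 0, 0], [0, 0, 0]], [0, [0, 0, 0], [0, 0, 0]]])

```text
clock: 5.48
eef_pos: [0.5575, -0.195, 0.2073]
orientation: [0.61, -0.359, 0.358, -0.609]
wrist_force: [-1.4, 0.1, -0.2]
grip_width: 0.004
```

```bash
cat > look.py <<'E'
from h import *
import sys
n=sys.argv[1]
s=r.state();c=r.camera('wrist');save(c,n+'.png')
cr=c['pixels'][100:265,190:380];cv2.imwrite('pics/'+n+'c.png',cv2.resize(cr,None,fx=3.6,fy=3.6,interpolation=cv2.INTER_CUBIC)[:,:,::-1])
p=c['pixels'].astype(int)
m=(p.min(2)>140)&(p.max(2)-p.min(2)<60)
k,l,st,ce=cv2.connectedComponentsWithStats(m.astype(np.uint8))
for i in range(1,k):
    x,y,w,h,a=st[i]
    if a<60 or not(200<ce[i][0]<370 and 100<ce[i][1]<260): continue
    ys,xs=np.where(l==i);P=cloud(c,np.c_[xs,ys],s)
    z=np.median(P[:,2]);W=plane(c,np.c_[xs,ys],z,s);q=W-W.mean(0);u=np.linalg.svd(q,full_matrices=False)[2][0];u*=np.sign(u[0])
    print(st[i],ce[i].round(1),'z',z.round(4),'ctr',W.mean(0).round(4),'ang',np.degrees(np.arctan2(u[1],u[0])).round(1),'len',np.ptp(q@u).round(4))
Rt=R.from_quat(s['orientation']).as_matrix()
print(s['eef_pos'].round(4),'toolz',np.degrees(np.arctan2(Rt[1,2],Rt[0,2])).round(2),s['joint_pos'].round(2),s['wrist_force'].round(1))
E
python3 look.py w2
```

```text
[246 213  70   3 150] [278.6 214.4] z 0.1143 ctr [ 0.557  -0.196   0.1143] ang 28.8 len 0.0489
[ 0.5575 -0.195   0.2073] toolz 29.11 [-0.38  0.12  1.82  0.    1.21 -0.89] [-1.4  0.1 -0.2]
```

View pics/w2.png

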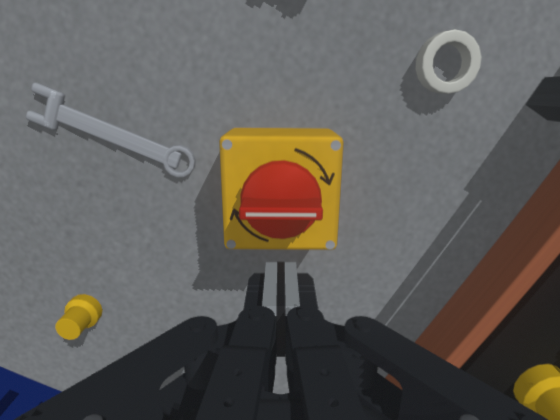

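The button is latched: the bar's strip at (279,214) is at z 0.114, 11 mm lower. Next I'll go to the -x side of the bar, toward its far end (+z), and lower the fingers beside it.

Emit:
play_rows(rows=[[0, [-0.025, 0, 0.025], [0, 0, 0]], [0, [0, 0.03, 0], [0, 0, 0]], [0, [0, 0.03, 0], [0, 0, 0]], [0, [0, 0.025, 0], [0, 0, 0]], [0, [0, 0.01, 0], [0, 0, 0]], [0, [0, 0.007, 0], [0, 0, 0]], [0, [0, 0, 0], [0, 0, 0]], [0, [0, 0, 0], [0, 0, 0]]])

```text
clock: 6.2
eef_pos: [0.5684, -0.1616, 0.1065]
orientation: [0.61, -0.358, 0.358, -0.61]
wrist_force: [0.2, -0.9, 0.5]
grip_width: 0.002
```

```bash
python3 look.py w3
```

```text
[ 0.5684 -0.1616  0.1065] toolz 29.1 [-0.32  0.21  1.91 -0.    1.02 -0.83] [ 0.2 -0.9  0.5]
```

View pics/w3.png

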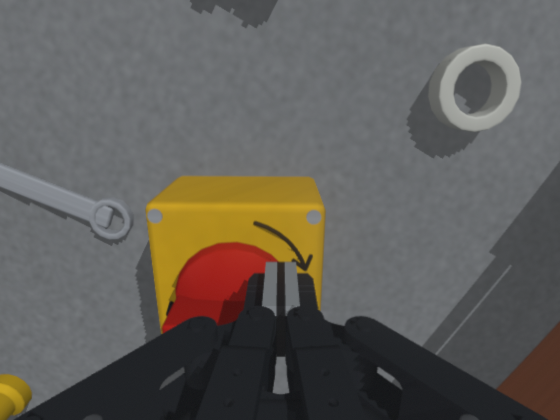

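The fingertips at (280,275) stand beside the bar, clear of it, over the right part of the dome. Next I'll go down 2 mm and close in.

Emit:
play_rows(rows=[[0, [0, 0.002, 0], [0, 0, 0]], [0, [0.003, 0, 0], [0, 0, 0]], [0, [0.003, 0, 0], [0, 0, 0]], [0, [0.002, 0, 0], [0, 0, 0]], [0, [0, 0, 0], [0, 0, 0]], [0, [0, 0, 0], [0, 0, 0]]])

```text
clock: 6.75
eef_pos: [0.5723, -0.1687, 0.1046]
orientation: [-0.61, 0.358, -0.359, 0.61]
wrist_force: [-0.4, 0.9, 0.1]
grip_width: 0.001
```

Emit:
play_rows(rows=[[0, [0.002, 0, 0], [0, 0, 0]], [0, [0.001, 0, 0], [0, 0, 0]], [0, [0, 0, 0], [0, 0, 0]], [0, [0, 0, 0], [0, 0, 0]]])

```text
clock: 7.08
eef_pos: [0.5733, -0.1706, 0.1042]
orientation: [-0.609, 0.359, -0.358, 0.61]
wrist_force: [-0.6, 2.5, 0.9]
grip_width: 0.002
```

Contact is made. Now I'll carry the fingers round the axis, 0.05 rad per row.

Emit:
play_rows(rows=[[0, [0.0013, 0, 0.0007], [0, 0.05, 0]], [0, [0.0013, 0, 0.0007], [0, 0.05, 0]], [0, [0.0013, 0, 0.0007], [0, 0.05, 0]], [0, [0.0013, 0, 0.0007], [0, 0.05, 0]], [0, [0.0013, 0, 0.0007], [0, 0.05, 0]], [0, [0.0013, 0, 0.0007], [0, 0.05, 0]], [0, [0.0013, 0, 0.0007], [0, 0.05, 0]], [0, [0, 0, 0], [0, 0, 0]]])

```text
clock: 7.75
eef_pos: [0.5812, -0.1774, 0.1042]
orientation: [-0.538, 0.459, -0.459, 0.538]
wrist_force: [-0.8, 3.0, 1.2]
grip_width: 0.0
```

```bash
python3 look.py w4; python3 - <<'E'
from h import *
c=r.camera('side');cr=c['pixels'][200:310,260:380];cv2.imwrite('pics/s4.png',cv2.resize(cr,None,fx=5,fy=5,interpolation=cv2.INTER_CUBIC)[:,:,::-1])
E
```

```text
[ 0.5812 -0.1774  0.1042] toolz 8.99 [-0.34  0.25  1.87  0.    1.02 -0.49] [-0.8  3.   1.2]
```

View pics/s4.png

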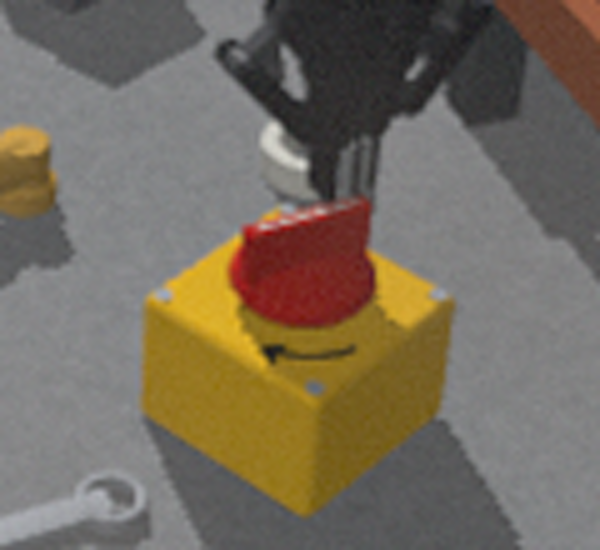

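The side view shows the fingers behind the bar and the bar turned about 20°, still latched. I'll keep going.

Emit:
play_rows(rows=[[0, [0.0013, 0, 0.0007], [0, 0.05, 0]], [0, [0.0013, 0, 0.0007], [0, 0.05, 0]], [0, [0.0013, 0, 0.0007], [0, 0.05, 0]], [0, [0.0013, 0, 0.0007], [0, 0.05, 0]], [0, [0.0013, 0, 0.0007], [0, 0.05, 0]], [0, [0.0013, 0, 0.0007], [0, 0.05, 0]], [0, [0, 0, 0], [0, 0, 0]]])

```text
clock: 8.43
eef_pos: [0.586, -0.1855, 0.1044]
orientation: [0.463, -0.534, 0.534, -0.463]
wrist_force: [0.8, 3.5, 1.2]
grip_width: -0.003
```

```bash
python3 - <<'E'
from h import *
c=r.camera('side');cr=c['pixels'][200:310,260:380];cv2.imwrite('pics/s5.png',cv2.resize(cr,None,fx=5,fy=5,interpolation=cv2.INTER_CUBIC)[:,:,::-1])
h=cv2.cvtColor(c['pixels'],cv2.COLOR_RGB2HSV).astype(int);m=((h[...,0]<5)|(h[...,0]>174))&(h[...,1]>170)&(h[...,2]>60);m[:, :290]=0;m[:,350:]=0;m[:230]=0;m[290:]=0
ys,xs=np.where(m);P=cloud(c,np.c_[xs,ys]);print(np.percentile(P[:,2],[50,90,98]))
E
```

```text
[0.10248279 0.12303646 0.12569825]
```

View pics/s5.png

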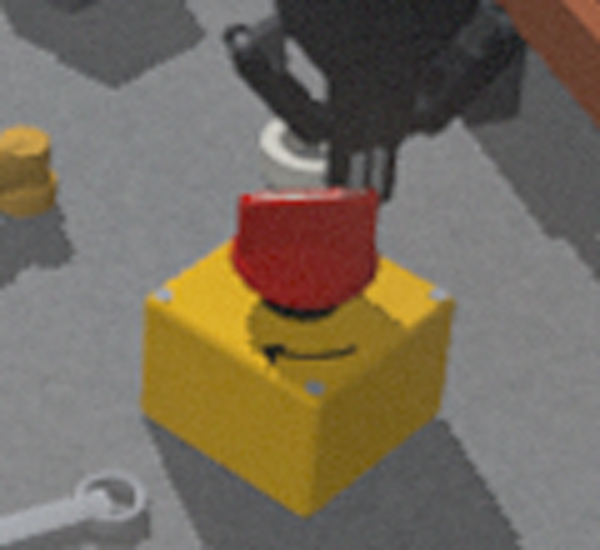

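The latch let go: the button's top is back at about 0.125 and the black neck shows again. I'll back off slowly sideways, then lift.

Emit:
play_rows(rows=[[0, [-0.004, 0, 0], [0, 0, 0]], [0, [-0.005, 0, 0], [0, 0, 0]], [0, [-0.006, 0, 0], [0, 0, 0]], [0, [-0.01, 0, 0], [0, 0, 0]], [0, [-0.012, 0, 0], [0, 0, 0]], [0, [-0.015, -0.01, 0], [0, 0, 0]], [0, [0, -0.03, 0], [0, 0, 0]], [0, [0, -0.03, 0], [0, 0, 0]], [0, [0, -0.03, 0], [0, 0, 0]], [0, [0.03, 0, -0.01], [0, 0, 0]], [0, [0.02, 0, -0.01], [0, 0, 0]], [0, [0, 0, 0], [0, 0, 0]], [0, [0, 0, 0], [0, 0, 0]]])

```text
clock: 9.57
eef_pos: [0.5663, -0.1803, 0.2054]
orientation: [0.463, -0.534, 0.535, -0.463]
wrist_force: [0.2, -0.6, -1.6]
grip_width: 0.003
```

```bash
python3 look.py w6
```

```text
[244 221  58  41 164] [272.6 240.9] z 0.1248 ctr [ 0.5589 -0.195   0.1248] ang 28.7 len 0.0487
[ 0.5663 -0.1803  0.2054] toolz -8.19 [-0.35  0.13  1.81  0.    1.2  -0.21] [ 0.2 -0.6 -1.6]
```

View pics/w6.png

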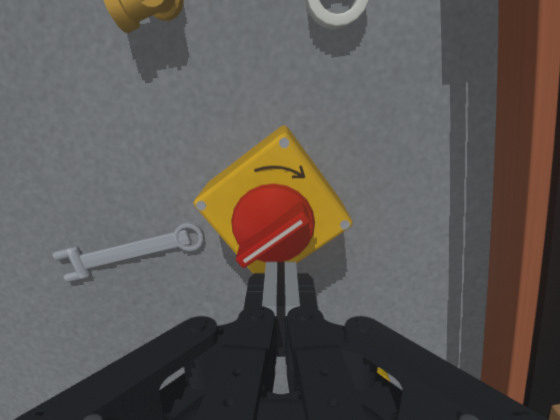

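The button is up at z 0.1248 and turned back to 28.7°, its rest angle. Now to the start box.

Emit:
play_rows(rows=[[0, [-0.0375, 0, -0.0044], [0, 0, 0]], [0, [-0.0375, 0, -0.0044], [0, 0, 0]], [0, [-0.0375, 0, -0.0044], [0, 0, 0]], [0, [-0.0375, 0, -0.0044], [0, 0, 0]], [0, [-0.0375, 0, -0.0044], [0, 0, 0]], [0, [-0.0375, 0, -0.0044], [0, 0, 0]], [0, [-0.0375, 0, -0.0044], [0, 0, 0]], [0, [-0.0375, 0, -0.0044], [0, 0, 0]], [0, [-0.0375, 0, -0.0044], [0, 0, 0]], [0, [-0.0375, 0, -0.0044], [0, 0, 0]], [0, [0, 0, 0], [0, 0, 0]], [0, [0, 0, 0], [0, 0, 0]]])

```text
clock: 10.62
eef_pos: [0.5749, 0.2003, 0.204]
orientation: [-0.465, 0.533, -0.533, 0.465]
wrist_force: [-0.4, -1.1, 0.0]
grip_width: 0.002
```

```bash
cat > g.py <<'E'
from h import *
import sys
s=r.state();c=r.camera('wrist');save(c,sys.argv[1])
h=cv2.cvtColor(c['pixels'],cv2.COLOR_RGB2HSV).astype(int);m=((h[...,0]>45)&(h[...,0]<80)&(h[...,1]>120)&(h[...,2]>50)).astype(np.uint8)
k,l,st,ce=cv2.connectedComponentsWithStats(m);i=1+np.argmax(st[1:,4]);ys,xs=np.where(l==i)
P=cloud(c,np.c_[xs,ys],s);print(st[i],ce[i],'z',np.median(P[:,2]).round(4))
cn=cv2.findContours((l==i).astype(np.uint8),0,1)[0][0];(u,v),*_=e=cv2.fitEllipse(cn)
p=plane(c,[(u,v)],.078,s)[0];W=plane(c,cn.reshape(-1,2),.078,s);print(p.round(4),'dia',np.ptp(W,0).round(4))
Rt=R.from_quat(s['orientation']).as_matrix();print('tool',(Rt.T@(p-s['eef_pos'])).round(4),s['eef_pos'].round(4),s['wrist_force'].round(1))
E
python3 g.py w7.png
```

```text
[ 265  183   39   40 1238] [283.8812601  202.57108239] z 0.0811
[0.5775 0.1977 0.078 ] dia [0.031  0.0332 0.    ]
tool [0.0022 0.126  0.003 ] [0.5749 0.2003 0.204 ] [-0.4 -1.1  0. ]
```

View pics/w7.png

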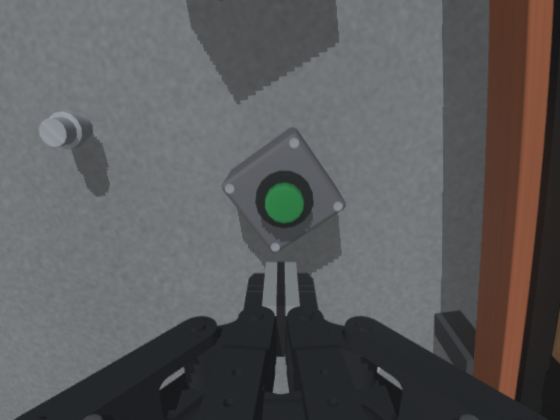

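The green button is at (284,203), diameter about 32 mm, 0.126 below the TCP. I'll centre on it and descend.

Emit:
play_rows(rows=[[0, [0.002, 0.03, 0.003], [0, 0, 0]], [0, [0, 0.035, 0], [0, 0, 0]], [0, [0, 0.03, 0], [0, 0, 0]], [0, [0, 0.02, 0], [0, 0, 0]], [0, [0, 0.005, 0], [0, 0, 0]], [0, [0, 0, 0], [0, 0, 0]], [0, [0, 0, 0], [0, 0, 0]], [0, [0, 0, 0], [0, 0, 0]]])

```text
clock: 11.33
eef_pos: [0.5801, 0.1945, 0.0864]
orientation: [0.462, -0.534, 0.535, -0.464]
wrist_force: [0.2, 0.5, 0.2]
grip_width: -0.003
```

Emit:
play_rows(rows=[[0, [0, 0.003, 0], [0, 0, 0]], [0, [0, 0.003, 0], [0, 0, 0]], [0, [0, 0.003, 0], [0, 0, 0]], [0, [0, 0, 0], [0, 0, 0]], [0, [0, 0, 0], [0, 0, 0]], [0, [0, 0, 0], [0, 0, 0]]])

```text
clock: 11.83
eef_pos: [0.58, 0.1948, 0.0766]
orientation: [0.462, -0.534, 0.535, -0.464]
wrist_force: [4.1, 0.2, 5.4]
grip_width: -0.002
```

Force is rising, but the TCP reads about 4 mm off centre, so I'll lift slightly and check before pressing fully.

Emit:
play_rows(rows=[[0, [0, -0.01, 0], [0, 0, 0]], [0, [0, 0, 0], [0, 0, 0]], [0, [0, 0, 0], [0, 0, 0]], [0, [0, 0, 0], [0, 0, 0]]])

```text
clock: 12.17
eef_pos: [0.5771, 0.1942, 0.0845]
orientation: [-0.464, 0.535, -0.534, 0.463]
wrist_force: [-0.2, -0.2, -0.8]
grip_width: 0.004
```

```bash
python3 g.py w8.png; python3 -c "
from h import *
c=r.camera('side');cr=c['pixels'][130:230,220:330];cv2.imwrite('pics/s8.png',cv2.resize(cr,None,fx=5,fy=5,interpolation=cv2.INTER_CUBIC)[:,:,::-1])
for i in range(3): r.camera('top');s=r.state();print(s['eef_pos'],s['wrist_force'])"
```

```text
[ 247  232   67   46 1909] [279.41278156 252.74122577] z 0.0808
[0.5782 0.2034 0.078 ] dia [0.0317 0.0247 0.    ]
tool [-0.0093  0.0065 -0.0001] [0.5771 0.1942 0.0845] [-0.2 -0.2 -0.8]
[0.5773319  0.19420635 0.08436272] [-0.06326836 -0.07299035  0.26255693]
[0.57755454 0.19425827 0.08450976] [0.03943532 0.24033849 0.44587419]
[0.57773366 0.19429197 0.08463192] [-0.10223471 -0.25628813  0.12807094]
```

View pics/w8.png

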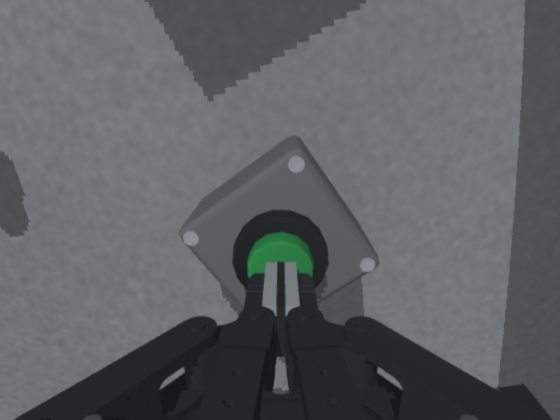

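View pics/s8.png

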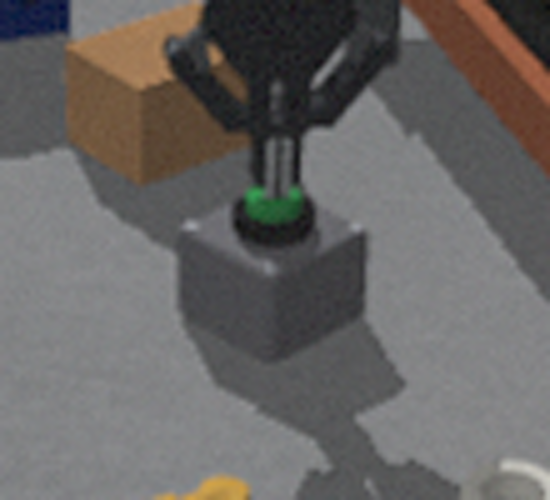

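```bash
python3 -c "
from h import *
s=r.state();c=r.camera('wrist')
p=plane(c,[(280.5,210),(233,257),(328,257)],.072,s);print(p.round(4));a=p[1:].mean(0)
sc=plane(c,[(296,164),(191,238),(367,265)],.06,s);print(sc.round(4), 'mid of opposite screws',sc[1:].mean(0).round(4))
print(a,s['eef_pos']);Rt=R.from_quat(s['orientation']).as_matrix();print((Rt.T@(sc[1:].mean(0)-s['eef_pos'])).round(4),(Rt.T@(a-s['eef_pos'])).round(4))
"
```

```text
[[0.5822 0.2239 0.072 ]
 [0.5559 0.2032 0.072 ]
 [0.6016 0.1967 0.072 ]]
[[0.5922 0.2418 0.06  ]
 [0.5338 0.2113 0.06  ]
 [0.6226 0.1829 0.06  ]] mid of opposite screws [0.5782 0.1971 0.06  ]
[0.57876989 0.19998791 0.072     ] [0.57773366 0.19429197 0.08463192]
[-0.0029  0.0246  0.0001] [-0.0058  0.0126  0.0002]
```

Screws (mid z .06) and the earlier ellipse both put the centre 3 mm toward tool -x, so I'll shift that and press.

Emit:
play_rows(rows=[[0, [-0.003, 0, 0], [0, 0, 0]], [0, [0, 0.004, 0], [0, 0, 0]], [0, [0, 0.004, 0], [0, 0, 0]], [0, [0, 0.004, 0], [0, 0, 0]], [0, [0, 0.002, 0], [0, 0, 0]], [0, [0, 0, 0], [0, 0, 0]], [0, [0, 0, 0], [0, 0, 0]], [0, [0, 0, 0], [0, 0, 0]]])

```text
clock: 13.13
eef_pos: [0.5798, 0.198, 0.0757]
orientation: [0.463, -0.534, 0.534, -0.464]
wrist_force: [-8.1, -1.4, 23.5]
grip_width: -0.0
```

Emit:
play_rows(rows=[[0, [0, 0.001, 0], [0, 0, 0]], [0, [0, 0, 0], [0, 0, 0]], [0, [0, 0, 0], [0, 0, 0]], [0, [0, 0, 0], [0, 0, 0]]])

```text
clock: 13.47
eef_pos: [0.5798, 0.1981, 0.0756]
orientation: [0.463, -0.534, 0.534, -0.464]
wrist_force: [-10.7, -2.0, 29.4]
grip_width: 0.001
```

```bash
python3 -c "
from h import *
s=r.state();c=r.camera('wrist');save(c,'w9.png')
cr=c['pixels'][190:330,200:360];cv2.imwrite('pics/w9c.png',cv2.resize(cr,None,fx=4,fy=4,interpolation=cv2.INTER_CUBIC)[:,:,::-1])
d=r.camera('side');cr=d['pixels'][130:230,220:330];cv2.imwrite('pics/s9.png',cv2.resize(cr,None,fx=5,fy=5,interpolation=cv2.INTER_CUBIC)[:,:,::-1])
h=cv2.cvtColor(c['pixels'],cv2.COLOR_RGB2HSV).astype(int);g=(h[...,0]>45)&(h[...,0]<80)&(h[...,1]>120)&(h[...,2]>50)
ys,xs=np.where(g);P=cloud(c,np.c_[xs,ys],s);print('green z',np.percentile(P[:,2],[10,50,90]).round(4),len(P))
uv=[(280,y) for y in range(195,262,4)];P=cloud(c,uv,s);print(np.c_[[u[1] for u in uv],P[:,2].round(4)].tolist()); print(s['eef_pos'],s['wrist_force'],s['wrist_torque'])
"
```

```text
green z [0.0725 0.0744 0.0755] 988
[[195.0, 0.2177], [199.0, 0.0593], [203.0, 0.0597], [207.0, 0.0597], [211.0, 0.0592], [215.0, 0.0589], [219.0, 0.0603], [223.0, 0.0602], [227.0, 0.0666], [231.0, 0.0703], [235.0, 0.0705], [239.0, 0.0721], [243.0, 0.071], [247.0, 0.0712], [251.0, 0.0743], [255.0, 0.0745], [259.0, 0.0751]]
[0.57983187 0.19807501 0.07563067] [-10.68411462  -1.9998277   29.39142538] [-0.34227079  1.94591644 -0.00818162]
```

View pics/w9c.png

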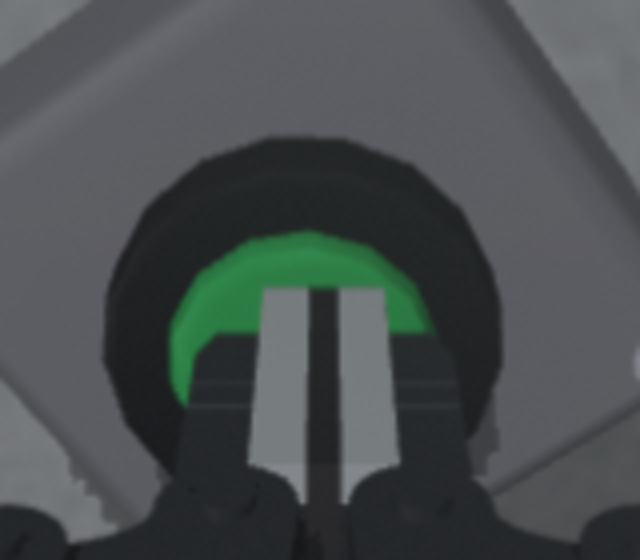

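View pics/s9.png

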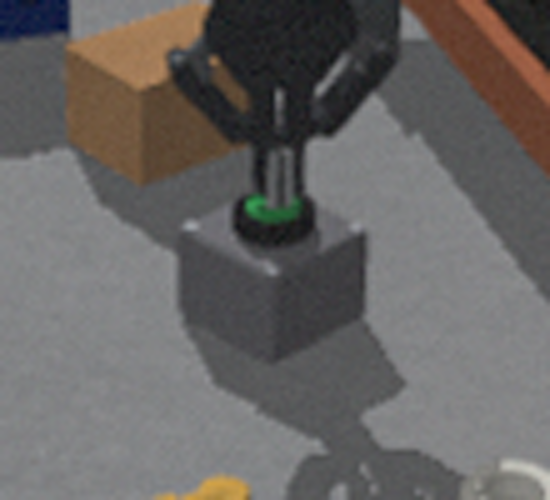

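The green top dropped from about 0.081 to about 0.0745, 6 mm, and reached a hard stop that stands proud of the collar (0.071). So it is fully in. Release now.

Emit:
play_rows(rows=[[0, [0, -0.006, 0], [0, 0, 0]], [0, [0, -0.01, 0], [0, 0, 0]], [0, [0, -0.03, 0], [0, 0, 0]], [0, [0, -0.04, 0], [0, 0, 0]], [0, [0, -0.04, 0], [0, 0, 0]], [0, [0, 0, 0], [0, 0, 0]], [0, [0, 0, 0], [0, 0, 0]], [0, [0, 0, 0], [0, 0, 0]]])

```text
clock: 14.23
eef_pos: [0.5784, 0.1972, 0.1959]
orientation: [-0.463, 0.534, -0.534, 0.463]
wrist_force: [0.2, -0.6, -0.3]
grip_width: 0.001
```

```bash
python3 g.py w10.png; python3 - <<'E'
from h import *
for n in('side','top'):
    c=r.camera(n);save(c,n+'10.png')
    a=cv2.imread('pics/%s0.png'%n)
    h=cv2.cvtColor(c['pixels'],cv2.COLOR_RGB2HSV);h0,s0,v=cv2.split(h);m=((h0<5)|(h0>174))&(s0>170)&(v>60)
    if n=='side': m[:,:290]=0;m[:,350:]=0;m[:230]=0;m[290:]=0
    else: m[:180]=0;m[215:]=0;m[:,:320]=0;m[:,360:]=0
    ys,xs=np.where(m);print(n,np.percentile(cloud(c,np.c_[xs,ys])[:,2],98),xs.mean(),ys.mean())
print(r.state()['wrist_force'],r.state()['clock'])
E
```

```text
[ 259  182   40   41 1314] [278.53196347 202.02663623] z 0.0811
[0.5773 0.1981 0.078 ] dia [0.0311 0.0331 0.    ]
tool [-0.0008  0.1179 -0.0012] [0.5784 0.1972 0.1959] [ 0.2 -0.6 -0.3]
side 0.12581009427303086 318.8592375366569 252.07624633431084
top 0.1278570623467925 339.8993288590604 196.06375838926175
[0.09886961 0.16207269 0.26746302] 14.3833
```

View pics/side10.png

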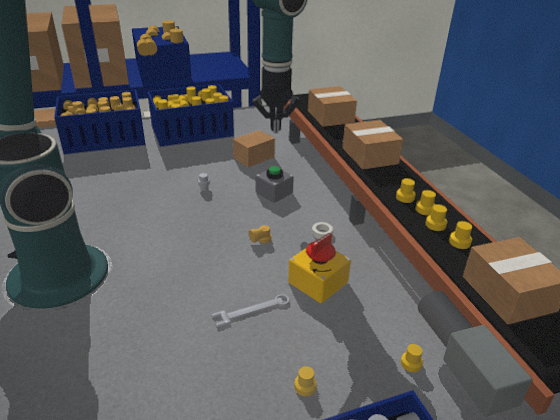

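View pics/top10.png

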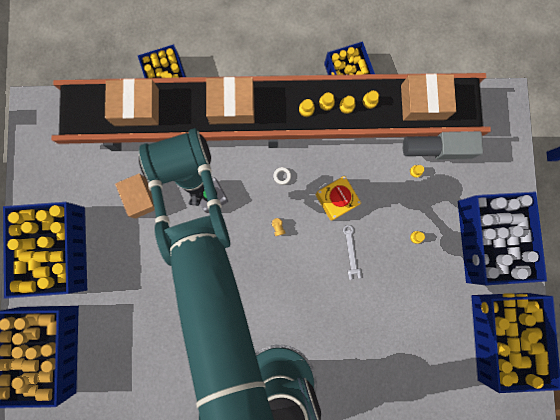

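Both buttons are up and the bystanders are where they started (the nipple at (204,182) in the side view, the wrench at (350,250) in the top view, and so on). The robot touches nothing, so I'm handing in.

```bash
python3 -c "
from h import *
print(r.sign_off())"
```

```text
the job is handed in; nothing more can be done
None
```

The emergency stop test is done in the order asked, and I handed it in at about 14.4 s of the 56 s allowed.

- **Red button pressed:** I pushed it with closed fingers against its stop at 13.7 N, with the bar top at 0.111 m. After letting go it stayed latched, with the bar top at 0.114 m.
- **Latch released:** I pushed the bar clockwise by about 0.65 rad of tool turn, at 3 to 4 N. The button sprang up to 0.125 m and turned back to its rest angle, 28.7° against 28.6° before.
- **Green button pressed:** I pressed it to a hard stop at 29 N, where its top had dropped about 6 mm and still stood above the collar. It came back to its first height after I let go.

**Last checks:** both buttons were up, the tool was clear at 0.196 m with about zero wrist force, and by eye the loose fittings, wrench and carton looked unmoved in the side and top pictures.

**What disagreed:**
- The green top measured 0.081 m up and 0.075 m in, against 0.078 m given. The 6 mm travel still agreed.
- My first go at the green button read 3 to 4 mm off centre. I stopped after a partial press, re-centred, and then pressed it fully.
- Triangulating the bar with the coarse top view came out about 10 mm too high. I used the wrist-camera measurements instead, and contact bore them out.

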